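# Put spent camera batteries away in the child-resistant tub

### The arm

A 6-joint arm with a two-finger parallel gripper is mounted at the origin on a cart in front of the work surface, level with it; the furniture and walls round the work are solid. World frame = base frame: x ahead of the robot, y to its left, z up, the work surface at z = 0. Lengths are in m, angles in degrees, forces in N, time in s.
With the tool pointing down it reaches from about 0.35 to 0.725 m from the base axis. Payload 6 kg.
Tool frame: the origin (TCP) lies between the finger pads; the fingertips stand 14 mm ahead of it and the grasp point (between the pads) lies 5 mm behind it; z points along the fingers, y is the line along which they close (so a half turn about z gives the same grasp; the last joint's range is limited). The gripper opens to 85 mm and grips with 20 to 120 N. Pads are 22 mm wide; open, the fingers measure 114 mm over their backs; the gripper's body (76 mm by 85 mm) begins 54 mm behind the grasp point. The pads swing forward as they close: fully open they stand 13 mm farther back than shut.
Start: joints at [95.839, 2.303, 4.859, 0, -92.561, -19.12], TCP at [0.138, 0.584, 0.245] pointing down, gripper open.
Joint ranges: [-146.85, 146.85], [-73.84, 115.35], [-62.03, 85.46], [-188.31, 113.3], [-161.28, -10.13], [-171.36, 171.36]. Speed limits (degrees/s): [147.25, 147.25, 172.46, 180, 180, 180].

### API

Orientations are given as [roll, pitch, yaw] about the fixed x, y, z axes, in that order (R = Rz(yaw) Ry(pitch) Rx(roll)).
In Python, from rig import bot gives the robot as it stands. The module is installed in compiled form; this text tells all that it offers.
- The arm moves only by the tool jog_arm, never from a script. Its argument "targets" is a list of rows, each a list of 3 entries, a list of its own where there are three numbers: the turn, a rotation vector about the tool's x, y, z in degrees, then the shift along the tool's x, y, z in m, then the finger opening in m, from 0 to 0.0854. A call has 1 to 10 rows; each row is the pose to reach, as a shift and turn from the pose commanded when the call began, along the tool's axes at that moment; what a row does not reach only later rows make up. A row lasts 1/10 s, in which the tool goes at most 50 mm and 8.59 degrees, less where a joint would pass 70% of its speed; a pose out of reach is approached as far as the arm can. A call with a gripper value outside its range is refused whole. The fingers move at their own pace and stop on an object; "newtons" is the grip in N (left out, the last holds). Time passes only in rows, so rows that repeat a pose let the fingers close. It gives the time, the measured TCP pose, the force, the opening and the grip force at its end, in the units of the state.
- bot.sense(): the state, without advancing time (a new reading comes with each control period).
- bot.read_camera(name): name is "side" or "top" or "wrist"; returns the picture (480x640x3 uint8, red, green, blue); there is no depth.
- bot.camera_params(name): a dict with "fx", "fy", "cx", "cy" (pixels), "cam_to_world" (4x4, takes a point from camera to world coordinates). Camera axes: x right, y down, z forward; pixel columns grow to the right and rows downward; lengths in m; the calibration is good to about 2 mm. A picture is of the moment at which its call begins: read the wrist's pose just before it. camera_params takes no time and is no camera call; for the wrist camera it gives the pose at the moment of the call.
- bot.finish_job(): hands the job in; it is judged then, once.
The state is a dict: "time_s": time; "joints": joint angles; "qvel": joint speeds; "effort": joint torques, N m; "tcp_pos": TCP position; "tcp_rot": TCP orientation; "ft_force": force on the tool from outside, world axes, zero at the start; "wrist_torque": the same for the moment, N m; "width": opening from 0.0 (shut) to 1.0 (fully open); "grasp_force": force on a finger pad.
Only numpy, scipy, OpenCV 4.12 (cv2) and the standard library are available. Lean on these libraries where they do the work, as an engineer would, in place of code of your own. Each camera call takes 0.05 s, during which the arm holds its last target. There are 200 camera calls.

### The job

Put the spent camera battery packs away safely: open the child-resistant tub (press its cap down hard and turn it anticlockwise), set the cap aside, drop every battery pack on the desk into the tub, and press and turn the cap back on until it is locked. Then put the closed tub back in its place in the row, pushing it into the narrow gap between the two pairs of books until it is home against the back board and flush with the spines, with every book left standing upright. Do not tip the tub over, and leave the stapler, tape roll, mug and earbud case where they are.

Things in the scene. Friction and masses are not known exactly. Their poses are not given: they have to be found in the camera images.
- tub: white round plastic tub, loose, 116 mm in diameter, about 0.3 kg empty, on a rubber foot; origin at the centre of its foot, z up. Smooth body up to z = 92 mm, then a neck of 88 mm outer diameter; inner floor at z = 7 mm. With the cap locked it can be lifted and carried by the cap
- tub_mouth (a point): centre of the tub's mouth, level with the rim, 111 mm above the foot; the mouth is 79 mm wide inside, its rim bevelled outside
- tub_pocket (a point): raised ridge on the tub's shoulder at its +x, 50 mm from the axis and 94 mm up; three more are at +y, -x and -y. Above each ridge the neck has a bayonet pocket that holds a lug of the cap; open gaps lie midway between (at 45 degrees)
- cap: grey round child-resistant cap, loose, 112 mm in diameter, 0.12 kg, skirt and flat deck 24 mm tall. Origin at the centre of the skirt's lower edge, z up. Locked, its origin stands 101 mm above the tub's and its x lies along the tub's x or y (four like positions, 3 degrees of play). A sprung disc inside pushes it up; turned without pressing, it is blocked
- cap_bar (a point): middle of the grip bar on the cap, 36 mm above the cap's origin: bar along the cap's x, 70 mm long, 14 mm thick, from the deck (24 mm) up to 48 mm. To open: press the cap down 5 to 7 mm (13 N at 5 mm, bottoms at 7 mm, 16 N) and, keeping it down, turn 45 degrees (30 to 60) anticlockwise from above; lift. The press keeps the tub from turning
- cap_lug (a point): broad rib outside the skirt at the cap's +x, one of four (+x, +y, -x, -y), each over a lug inside. To close: set the cap on with its lugs 45 degrees (within 12) from the pockets, centred within 2 mm; the disc meets the rim with the cap's origin 104 mm over the tub's. Press down to 95 mm, turn clockwise 45 degrees to the stop, let it spring up to 101 mm
- pack_a: dark rectangular camera battery pack with rounded edges, 60 x 36 x 20 mm, 90 g, lying flat on the desk; origin at the centre of its underside, x along the 60 mm length, z through the 20 mm thickness; may be absent
- pack_b: dark rectangular camera battery pack with rounded edges, 60 x 36 x 20 mm, 90 g, lying flat on the desk; origin at the centre of its underside, x along the 60 mm length, z through the 20 mm thickness; may be absent
- pack_c: dark rectangular camera battery pack with rounded edges, 60 x 36 x 20 mm, 90 g, lying flat on the desk; origin at the centre of its underside, x along the 60 mm length, z through the 20 mm thickness; may be absent
- pack_d: dark rectangular camera battery pack with rounded edges, 60 x 36 x 20 mm, 90 g, lying flat on the desk; origin at the centre of its underside, x along the 60 mm length, z through the 20 mm thickness; may be absent
- rack: dark wooden book rack, fixed: end panels 110 mm tall with inner faces at y = +135 and -135 mm, and a low back board, 70 mm tall, whose front face is at x = +58 mm; no floor; open to the front (-x) and above. Origin on the desk, mid-row: a tub fully home has its origin at x = 0; book spines are flush with x = -58 mm
- book_a: hardback book, upright, loose, with a smooth cover: 34 mm thick (its y), 116 mm deep (its x) and 146 mm tall, 0.2 kg; origin at the centre of its foot, spine towards -x; one of the pair on the rack's +y side, next to the end panel
- book_b: hardback book, upright, loose, with a smooth cover: 42 mm thick (its y), 116 mm deep (its x) and 150 mm tall, 0.25 kg; origin at the centre of its foot, spine towards -x; one of the pair on the rack's +y side, next to the gap
- book_c: hardback book, upright, loose, with a smooth cover: 38 mm thick (its y), 116 mm deep (its x) and 140 mm tall, 0.21 kg; origin at the centre of its foot, spine towards -x; one of the pair on the rack's -y side, next to the gap; the gap between book_b and book_c is 94 to 110 mm wide at first, and the row has 124 mm to spare in all, so the books must be spread by the round tub
- book_d: hardback book, upright, loose, with a smooth cover: 32 mm thick (its y), 116 mm deep (its x) and 150 mm tall, 0.19 kg; origin at the centre of its foot, spine towards -x; one of the pair on the rack's -y side, next to the end panel
- stapler: stapler, 119 mm long, bystander at the left of the desk
- tape_roll: roll of tape lying flat, 104 mm across and 25 mm tall, bystander at the left
- mug: spotted mug, 91 mm tall, bystander at the back left
- earbud_case: white earbud case, 64 mm long, bystander at the front right
Mind the look-alikes: they are no part of the job. Leave any orange or purple look-alike of the pack_a alone.

How it is judged:
By the outcome, as a careful person would: the job done as asked, in the order asked, and still so for the second after the job is handed in, with the robot touching nothing.
Of pack_a, pack_b, pack_c, pack_d only 2 to 4 are there at a start; the rules pass over those that are not, and their reading is None.
At some moment in a run one of pack_a, pack_b, pack_c, pack_d may be knocked a few centimetres aside while the robot is not near it.
Once in a run the grip may slacken for a moment while it holds something.
It also fails if it takes over 210 s, if anything falls off the work surface, if the arm or the gripper's body presses on something with over 40 N, if the wrist force passes 120 N, or if a joint passes its speed limit or range.

## Working session

There is one attempt and no reset: what is moved stays moved. The work goes in short steps, Python scripts to look and compute and a tool call to move; the robot and the scene stay as the last step left them, time stands still between calls to the robot, and variables do not carry over. Pictures are saved under pics/ and viewed, at most 14 in all, crops included, and the job is handed in when it is done.

Besides the shell and the picture viewer there is one more tool, called after "Emit:" by a JSON object that holds its "method" and its "body". jog_arm: Moves the arm, as the interface text tells. Its arguments: {"type":"object","properties":{"targets":{"type":"array"},"newtons":{"type":"number"}},"required":["targets"]}

```bash
mkdir -p pics; cat > h.py <<'E'
import numpy as np, cv2
from rig import bot
def snap(name,fn,crop=None,scale=1):
    im=bot.read_camera(name)
    if crop: x0,y0,x1,y1=crop; im=im[y0:y1,x0:x1]
    if scale!=1: im=cv2.resize(im,None,fx=scale,fy=scale,interpolation=cv2.INTER_CUBIC)
    cv2.imwrite('pics/'+fn,im[:,:,::-1])
def ray(p,uv,z):
    T=np.array(p['cam_to_world']); d=T[:3,:3]@np.array([(uv[0]-p['cx'])/p['fx'],(uv[1]-p['cy'])/p['fy'],1]); o=T[:3,3]
    return o+d*(z-o[2])/d[2]
def proj(p,X):
    T=np.array(p['cam_to_world']); c=T[:3,:3].T@(np.array(X)-T[:3,3]); return np.array([p['fx']*c[0]/c[2]+p['cx'],p['fy']*c[1]/c[2]+p['cy']])
E
python3 - <<'E'
from h import *
s=bot.sense(); print(s)
snap('top','top0.png');snap('side','side0.png')
for n in('top','side','wrist'):print(n,bot.camera_params(n))
E
```

```text
{'time_s': 0.0, 'joints': array([ 9.58403695e+01,  2.33935992e+00,  4.80124254e+00, -2.86478284e-02,
       -9.25618894e+01, -1.91204738e+01]), 'qvel': array([-0.05214866, -0.05461564,  0.06330535, -0.13713303, -0.03649671,
       -0.03152005]), 'effort': array([ 3.39205963e-04, -3.68196559e+01,  3.47411513e+01,  6.93206102e+00,
       -5.25774216e-03,  1.38216905e-06]), 'tcp_pos': array([0.13765514, 0.58367471, 0.24425435]), 'tcp_rot': array([ 1.79896136e+02, -5.71525548e-03, -1.32788436e+01]), 'ft_force': array([ 0.03211172,  0.33464013, -0.1903133 ]), 'wrist_torque': array([0.04046268, 0.03192591, 0.02561625]), 'grasp_force': 0.0, 'width': 1.0015965567890066}
top {'fx': 541.918386129393, 'fy': 541.918386129393, 'cx': 311.80305823753633, 'cy': 240.20147394414718, 'cam_to_world': array([[-0.00448602, -0.99560253,  0.09357069,  0.37623946],
       [-0.99998317,  0.0041221 , -0.00408215,  0.02194716],
       [ 0.00367849, -0.09358742, -0.99560427,  1.43799713],
       [ 0.        ,  0.        ,  0.        ,  1.        ]])}
side {'fx': 549.4072319797974, 'fy': 549.4072319797974, 'cx': 316.8476691532338, 'cy': 237.13606506502367, 'cam_to_world': array([[-0.94697015, -0.20270888,  0.24931232,  0.16155481],
       [-0.32125105,  0.58102424, -0.74780251,  1.09459844],
       [ 0.00672971, -0.7882385 , -0.61533306,  0.99278433],
       [ 0.        ,  0.        ,  0.        ,  1.        ]])}
wrist {'fx': 360.51096626516687, 'fy': 360.51096626516687, 'cx': 314.4727532179738, 'cy': 240.6774212746197, 'cam_to_world': array([[-0.22973849, -0.9201099 , -0.31720339,  0.21915757],
       [-0.97325162,  0.21760509,  0.07368382,  0.56465376],
       [ 0.00122786,  0.32564672, -0.94549072,  0.37403589],
       [ 0.        ,  0.        ,  0.        ,  1.        ]])}
```

View pics/top0.png

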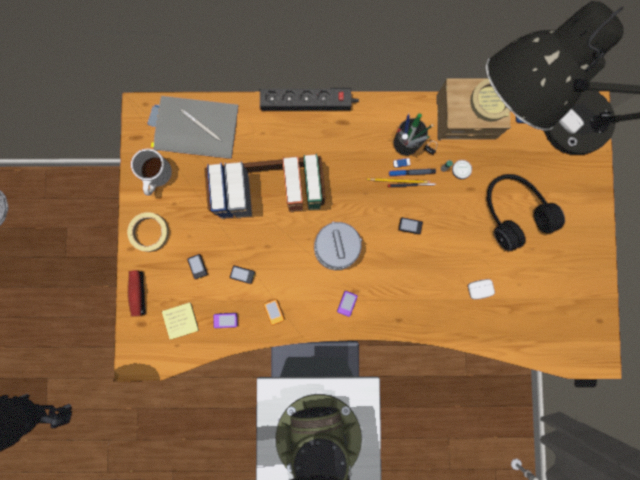

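View pics/side0.png

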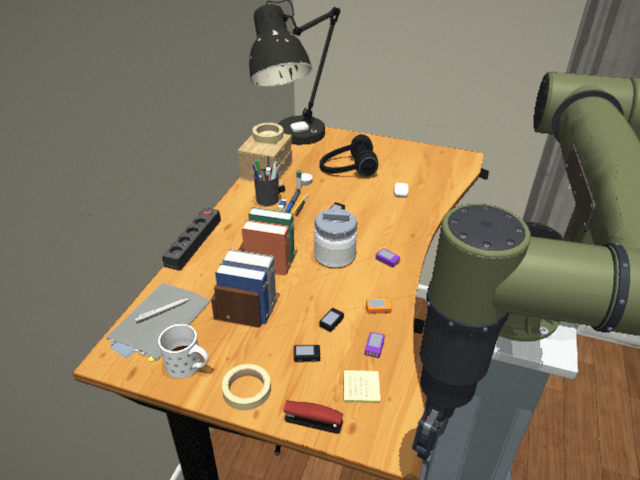

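The top view shows dark packs at (197,266), (241,274) and (410,226). Purple look-alikes are at (225,320) and (347,303), and an orange one at (274,312). The tub with its cap is at (338,245), and the rack gap at about (268,185). The dark ones fit the description, so I'll confirm them with an enlarged crop and measure.

```bash
python3 - <<'E'
from h import *
im=cv2.imread('pics/top0.png'); c=im[140:340,180:440]
cv2.imwrite('pics/crop0.png',cv2.resize(c,None,fx=3,fy=3,interpolation=cv2.INTER_CUBIC))
p=bot.camera_params('top')
for n,uv,z in [('p1',(197,266),.02),('p2',(241,274),.02),('p3',(410,226),.02),('cap deck',(338,245),.125)]: print(n,ray(p,uv,z))
hsv=cv2.cvtColor(im,cv2.COLOR_BGR2HSV)
for u,v in [(197,266),(241,274),(410,226)]:
    w=im[v-20:v+20,u-20:u+20].astype(int); m=((w[...,2]-w[...,0])<45).astype('uint8')
    n,l,st,ce=cv2.connectedComponentsWithStats(m); k=1+st[1:,4].argmax()
    pts=np.argwhere(l==k)[:,::-1]+[u-20,v-20]; r=cv2.minAreaRect(np.array([ray(p,q,.012)[:2] for q in pts],np.float32)*1000); print(st[k,4],r)
E
```

```text
p1 [0.44300579 0.31658128 0.02      ]
p2 [0.42161716 0.20144022 0.02      ]
p3 [ 0.54604233 -0.2429252   0.02      ]
cap deck [ 0.48765493 -0.047094    0.125     ]
307 ((443.14202880859375, 317.7348327636719), (58.06894302368164, 37.123233795166016), 19.246078491210938)
293 ((421.2531433105469, 199.60922241210938), (59.841278076171875, 34.122596740722656), 73.85564422607422)
286 ((548.303955078125, -244.68563842773438), (58.177955627441406, 35.198543548583984), 78.33990478515625)
```

View pics/crop0.png

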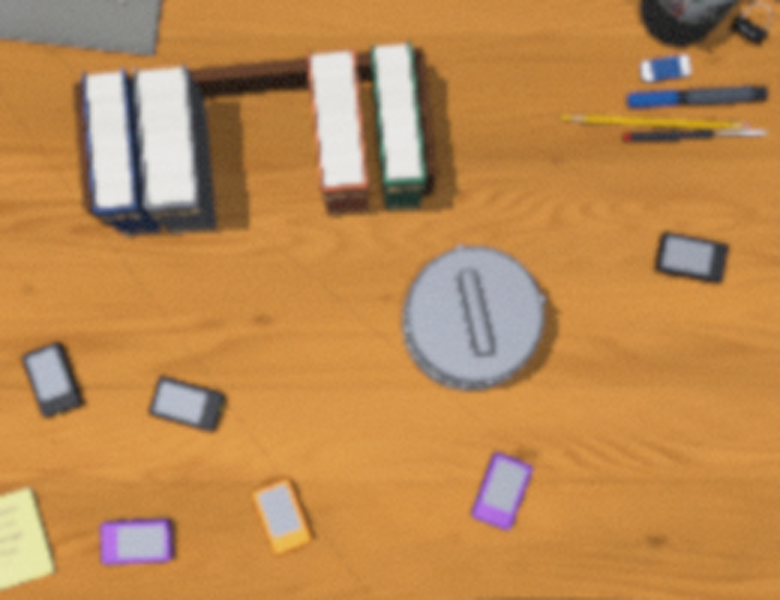

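The crop confirms three dark packs: p1 at (0.443,0.318), p2 at (0.421,0.200) and p3 at (0.548,-0.245), all about 60x36 mm. The grip bar lies at about 11° yaw. Next I'll go above the tub.

```bash
cat >> h.py <<'E'
from scipy.spatial.transform import Rotation as R
def rot(rpy): return R.from_euler('xyz',rpy,degrees=True)
def plan(*tg,start=None):
    """print turn/shift from the present (or given) pose to world targets (x,y,z,yaw), tool down"""
    s=bot.sense(); p0,r0=(s['tcp_pos'],rot(s['tcp_rot'])) if start is None else (np.array(start[:3]),rot([180,0,start[3]]))
    for t in tg:
        print('turn',np.round((r0.inv()*rot([180,0,t[3]])).as_rotvec(degrees=True),2),'shift',np.round(r0.inv().apply(np.array(t[:3])-p0),4))
E
python3 -c "
from h import *
plan((.488,-.047,.27,11))"
```

```text
turn [ 9.000e-02  1.000e-02 -2.428e+01] shift [ 0.4858  0.5334 -0.0247]
```

Emit:
{"method": "jog_arm", "body": {"targets": [[[0,0,-24.3],[0.486,0.533,-0.025],0.085],[[0,0,-24.3],[0.486,0.533,-0.025],0.085],[[0,0,-24.3],[0.486,0.533,-0.025],0.085],[[0,0,-24.3],[0.486,0.533,-0.025],0.085],[[0,0,-24.3],[0.486,0.533,-0.025],0.085],[[0,0,-24.3],[0.486,0.533,-0.025],0.085],[[0,0,-24.3],[0.486,0.533,-0.025],0.085],[[0,0,-24.3],[0.486,0.533,-0.025],0.085],[[0,0,-24.3],[0.486,0.533,-0.025],0.085],[[0,0,-24.3],[0.486,0.533,-0.025],0.085]]}}

```text
time_s: 1.1
tcp_pos: [0.3809, 0.1453, 0.2627]
tcp_rot: [-180.0, -0.0, 11.1]
ft_force: [1.2, 0.7, 0.6]
width: 0.994
grasp_force: 0.0
```

```bash
python3 -c "
from h import *
plan((.488,-.047,.27,11))"
```

```text
turn [-0.04 -0.03  0.07] shift [ 0.0681  0.2093 -0.0074]
```

Emit:
{"method": "jog_arm", "body": {"targets": [[[0,0,0],[0.068,0.209,-0.007],0.085],[[0,0,0],[0.068,0.209,-0.007],0.085],[[0,0,0],[0.068,0.209,-0.007],0.085],[[0,0,0],[0.068,0.209,-0.007],0.085],[[0,0,0],[0.068,0.209,-0.007],0.085],[[0,0,0],[0.068,0.209,-0.007],0.085],[[0,0,0],[0.068,0.209,-0.007],0.085]]}}

```text
time_s: 1.8
tcp_pos: [0.4872, -0.0452, 0.269]
tcp_rot: [-180.0, 0.1, 10.9]
ft_force: [-0.0, 1.0, 0.3]
width: 0.993
grasp_force: 0.0
```

```bash
python3 - <<'E'
from h import *
s=bot.sense();print(s['tcp_pos'],s['tcp_rot'],s['joints'])
import pickle; pickle.dump(bot.camera_params('wrist'),open('w1.pkl','wb'))
snap('wrist','w1.png')
E
```

```text
[ 0.48721818 -0.04517909  0.26904768] [-1.79992087e+02  6.83695485e-02  1.09434676e+01] [ 1.83672410e+01 -1.44084038e+01 -8.09007310e+00 -1.67850957e-02
 -9.63851044e+01  8.25743650e+01]
```

View pics/w1.png

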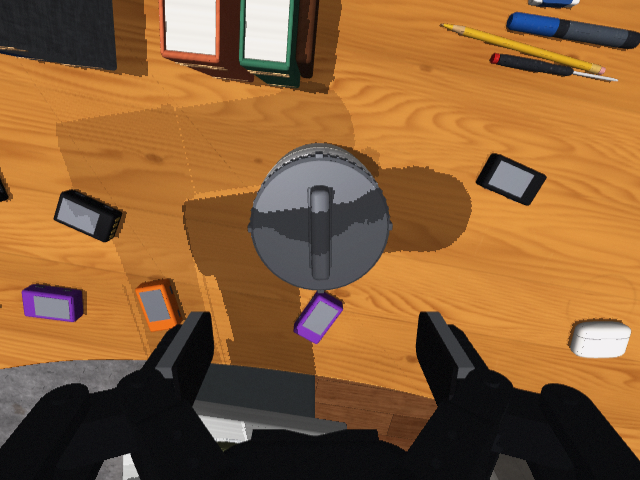

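```bash
python3 - <<'E'
from h import *
import pickle; p=pickle.load(open('w1.pkl','rb'))
a=ray(p,(319.5,187),.149);b=ray(p,(320.5,270),.149);b2=ray(p,(320.5,278),.149)
print(a,b,b2,np.linalg.norm(a-b),np.linalg.norm(a-b2),np.degrees(np.arctan2(*(a-b)[1::-1])))
for uv in [(250,226),(389,226),(319,157),(319,291)]: print(ray(p,uv,.125))
print((ray(p,(250,226),.125)+ray(p,(389,226),.125))/2, np.linalg.norm(ray(p,(250,226),.125)-ray(p,(389,226),.125)))
# ellipse fit check of projected circle
for c in [(.485,-.047),(.487,-.047)]:
    q=np.array([proj(p,(c[0]+.056*np.cos(t),c[1]+.056*np.sin(t),.125)) for t in np.linspace(0,6.28,90)]);print(c,q.min(0),q.max(0))
plan((.487,-.0465,.142,11))
E
```

```text
[ 0.52426953 -0.04139161  0.149     ] [ 0.46266274 -0.05435966  0.149     ] [ 0.45617351 -0.05565081  0.149     ] 0.0629568663453852 0.0695729304668906 11.887052691045666
[0.47897674 0.00544769 0.125     ]
[ 0.49989447 -0.10260472  0.125     ]
[ 0.54186073 -0.03782872  0.125     ]
[ 0.43323134 -0.059289    0.125     ]
[ 0.48943561 -0.04857851  0.125     ] 0.11005851395339472
(0.485, -0.047) [245.93693597 159.16552155] [386.98837481 294.00949775]
(0.487, -0.047) [246.26278826 156.47237749] [387.63085176 291.92428514]
turn [-0.01  0.03  0.02] shift [-0.0004  0.0018  0.1273]
```

Emit:
{"method": "jog_arm", "body": {"targets": [[[0,0,-1],[0.0008,0.0036,0.05],0.06],[[0,0,-1],[0.0008,0.0036,0.1],0.04],[[0,0,-1],[0.0008,0.0036,0.127],0.035],[[0,0,-1],[0.0008,0.0036,0.127],0.035],[[0,0,-1],[0.0008,0.0036,0.127],0.02],[[0,0,-1],[0.0008,0.0036,0.127],0.005],[[0,0,-1],[0.0008,0.0036,0.127],0.0],[[0,0,-1],[0.0008,0.0036,0.127],0.0],[[0,0,-1],[0.0008,0.0036,0.127],0.0],[[0,0,-1],[0.0008,0.0036,0.127],0.0]], "newtons": 80}}

```text
time_s: 2.85
tcp_pos: [0.4899, -0.0482, 0.1447]
tcp_rot: [180.0, -0.2, 12.0]
ft_force: [-0.6, 1.6, 6.0]
width: 0.139
grasp_force: 81.6
```

```bash
python3 -c "
from h import *
print(bot.sense())"
```

```text
{'time_s': 2.85, 'joints': array([ 1.79416569e+01, -1.41270989e+01, -2.08361298e+01,  5.56830817e-02,
       -8.30864509e+01,  8.40754710e+01]), 'qvel': array([-0.0427472 ,  0.05438747,  0.02795135,  0.03951857,  0.04636658,
       -0.00329709]), 'effort': array([-3.93105503e-01, -1.95906222e+01,  3.12747574e+01,  6.03089020e+00,
       -1.33174094e-01,  7.15822662e-04]), 'tcp_pos': array([ 0.48991675, -0.04824925,  0.14467907]), 'tcp_rot': array([179.96610305,  -0.20913081,  12.02379376]), 'ft_force': array([-0.56728045,  1.63520518,  6.03307218]), 'wrist_torque': array([ 0.29665976, -0.07259328,  0.01210479]), 'grasp_force': 81.62014961242676, 'width': 0.13854518588689338}
```

Emit:
{"method": "jog_arm", "body": {"targets": [[[0,0,0],[0,0,0.003],0],[[0,0,0],[0,0,0.006],0],[[0,0,0],[0,0,0.008],0],[[0,0,0],[0,0,0.008],0],[[0,0,0],[0,0,0.008],0]]}}

```text
time_s: 3.35
tcp_pos: [0.4908, -0.0487, 0.139]
tcp_rot: [179.9, -0.4, 12.0]
ft_force: [-1.8, -0.1, 15.2]
width: 0.139
grasp_force: 82.8
```

Emit:
{"method": "jog_arm", "body": {"targets": [[[0,0,0],[0,0,0.003],0],[[0,0,0],[0,0,0.003],0],[[0,0,-7],[0,0,0.003],0],[[0,0,-14],[0,0,0.003],0],[[0,0,-21],[0,0,0.003],0],[[0,0,-28],[0,0,0.003],0],[[0,0,-35],[0,0,0.003],0],[[0,0,-42],[0,0,0.003],0],[[0,0,-46],[0,0,0.003],0],[[0,0,-46],[0,0,0.003],0]]}}

```text
time_s: 4.35
tcp_pos: [0.4916, -0.0484, 0.1379]
tcp_rot: [179.5, -0.3, 58.2]
ft_force: [-2.0, 2.8, 20.6]
width: 0.141
grasp_force: 83.7
```

```bash
python3 -c "
from h import *
s=bot.sense();print(s['tcp_pos'],s['tcp_rot'],s['ft_force'],s['wrist_torque'],s['width'])"
```

```text
[ 0.49164835 -0.04844912  0.13787157] [179.50605295  -0.28139519  58.17330599] [-2.04166087  2.75497493 20.55649453] [0.86105511 1.14672818 0.03191455] 0.1406198424206464
```

Emit:
{"method": "jog_arm", "body": {"targets": [[[0,0,0],[0,0,-0.01],0],[[0,0,0],[0,0,-0.03],0],[[0,0,0],[0,0,-0.06],0],[[0,0,0],[0,0,-0.09],0],[[0,0,0],[0,0,-0.09],0]]}}

```text
time_s: 4.85
tcp_pos: [0.4904, -0.0485, 0.2265]
tcp_rot: [179.7, -0.2, 58.0]
ft_force: [-0.4, -0.8, -0.7]
width: 0.142
grasp_force: 80.7
```

```bash
python3 -c "
from h import *
s=bot.sense();print(s['ft_force'],s['width'])
plan((.42,-.25,.22,14),(.42,-.25,.05,14))
snap('side','s1.png',(200,120,460,320),3)"
```

```text
[-0.44238731 -0.75970201 -0.70432549] 0.1423015335183865
turn [ 0.23 -0.36 44.  ] shift [-0.2082  0.0471  0.0059]
turn [ 0.23 -0.36 44.  ] shift [-0.2089  0.0461  0.1759]
```

View pics/s1.png

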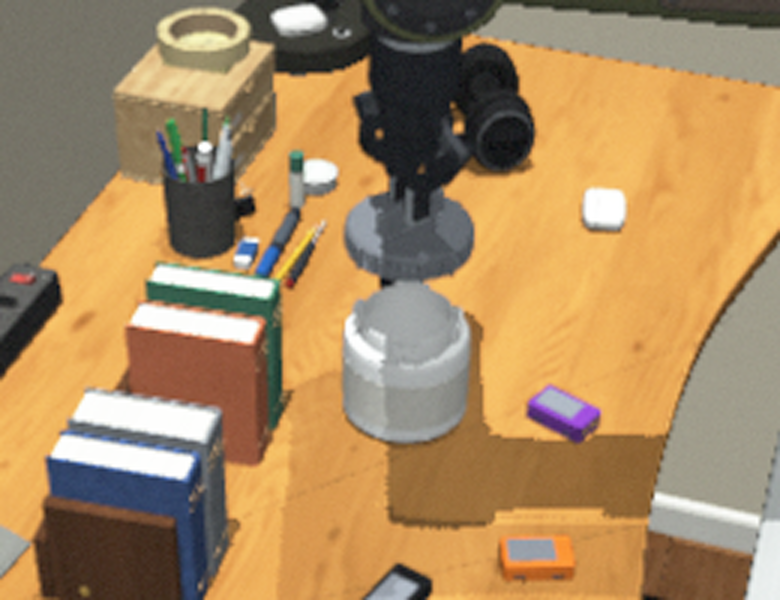

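The cap is off and held in the gripper at about (410,235) in the crop. The tub stands open below it. I'll set the cap aside at (0.42,-0.25).

Emit:
{"method": "jog_arm", "body": {"targets": [[[0,0,8],[-0.05,0.012,0],0],[[0,0,16],[-0.1,0.023,0],0],[[0,0,24],[-0.15,0.035,0],0],[[0,0,32],[-0.195,0.044,0.01],0],[[0,0,40],[-0.209,0.047,0.05],0],[[0.2,-0.3,44],[-0.209,0.047,0.09],0],[[0.2,-0.3,44],[-0.209,0.046,0.13],0],[[0.2,-0.3,44],[-0.209,0.046,0.165],0],[[0.2,-0.3,44],[-0.209,0.046,0.172],0],[[0.2,-0.3,44],[-0.209,0.046,0.174],0]]}}

```text
time_s: 5.9
tcp_pos: [0.4166, -0.25, 0.0471]
tcp_rot: [-179.9, 0.5, 14.0]
ft_force: [0.2, -0.1, 0.5]
width: 0.144
grasp_force: 80.7
```

Emit:
{"method": "jog_arm", "body": {"targets": [[[0,0,0],[0,0,0.002],0],[[0,0,0],[0,0,0.004],0],[[0,0,0],[0,0,0.004],0]]}}

```text
time_s: 6.2
tcp_pos: [0.4178, -0.25, 0.0446]
tcp_rot: [-180.0, 0.3, 14.0]
ft_force: [0.9, -0.2, -0.9]
width: 0.143
grasp_force: 80.7
```

```bash
python3 -c "
from h import *
s=bot.sense();print(s['tcp_pos'],s['ft_force'],s['width'])
plan((.548,-.2445,.2,-11.7),(.548,-.2445,.2,78.3),(.548,-.2445,.02,78.3))"
```

```text
[ 0.41778332 -0.24995865  0.04455641] [ 0.8930044  -0.23897859 -0.89890448] 0.14306346671250791
turn [2.000e-02 2.600e-01 2.573e+01] shift [ 0.127   0.0262 -0.156 ]
turn [ -0.17   0.21 -64.27] shift [ 0.127   0.0262 -0.156 ]
turn [ -0.17   0.21 -64.27] shift [0.1278 0.0263 0.024 ]
```

Emit:
{"method": "jog_arm", "body": {"targets": [[[0,0,0],[0,0,0.002],0],[[0,0,0],[0,0,0.002],0],[[0,0,0],[0,0,0.002],0.03],[[0,0,0],[0,0,0.002],0.04],[[0,0,0],[0,0,0],0.05],[[0,0,0],[0,0,-0.02],0.05],[[0,0,0],[0,0,-0.06],0.05],[[0,0,8],[0,0,-0.11],0.06],[[0,0,16],[0.03,0.01,-0.156],0.06],[[0,0,24],[0.06,0.02,-0.156],0.06]]}}

```text
time_s: 7.2
tcp_pos: [0.4836, -0.2562, 0.2075]
tcp_rot: [179.8, -0.4, -10.3]
ft_force: [0.4, -0.6, 1.4]
width: 0.703
grasp_force: 0.0
```

```bash
python3 -c "
from h import *
s=bot.sense();print(s['tcp_pos'],s['tcp_rot'],s['width'])
plan((.548,-.2445,.2,-101.7),(.548,-.2445,.02,-101.7))"
```

```text
[ 0.48362307 -0.2562018   0.20750881] [179.79296681  -0.35276349 -10.33122813] 0.7026377907332603
turn [-0.12 -0.44 91.37] shift [ 0.0612 -0.0231  0.0078]
turn [-0.12 -0.44 91.37] shift [ 0.0601 -0.0237  0.1878]
```

Emit:
{"method": "jog_arm", "body": {"targets": [[[0,0,91.4],[0.061,-0.023,0.0],0.06],[[0,0,91.4],[0.061,-0.023,0.0],0.06],[[0,0,91.4],[0.061,-0.023,0.0],0.06],[[0,0,91.4],[0.061,-0.023,0.0],0.06],[[0,0,91.4],[0.061,-0.023,0.0],0.06],[[0,0,91.4],[0.061,-0.023,0.0],0.06],[[0,0,91.4],[0.061,-0.023,0.0],0.06],[[0,0,91.4],[0.061,-0.023,0.0],0.06],[[0,0,91.4],[0.061,-0.023,0.0],0.06],[[0,0,91.4],[0.061,-0.023,0.0],0.06]]}}

```text
time_s: 8.2
tcp_pos: [0.5452, -0.2427, 0.1987]
tcp_rot: [179.6, -0.1, -96.3]
ft_force: [-0.6, 1.1, -0.0]
width: 0.701
grasp_force: 0.0
```

Emit:
{"method": "jog_arm", "body": {"targets": [[[0,0,5.4],[0,0,0],0.06],[[0,0,5.4],[0,0,0],0.06]]}}

```text
time_s: 8.4
tcp_pos: [0.5452, -0.2427, 0.1987]
tcp_rot: [179.6, -0.1, -101.4]
ft_force: [0.4, 0.1, -0.3]
width: 0.703
grasp_force: 0.0
```

```bash
cat >> h.py <<'E'
def pack(p,im,xy,z=.018,r=40):
    """fit the dark pack near xy: mask of non-wood pixels around its projection"""
    u,v=proj(p,(*xy,z)).round().astype(int); x0,y0=max(u-r,0),max(v-r,0); w=im[y0:v+r,x0:u+r].astype(int)
    m=(np.abs(w[...,0]-w[...,2])<40).astype('uint8'); n,l,st,ce=cv2.connectedComponentsWithStats(m)
    k=1+st[1:,4].argmax(); pts=np.argwhere(l==k)[:,::-1]+[x0,y0]
    return (u,v),st[k],cv2.minAreaRect(np.array([ray(p,q,z)[:2] for q in pts],np.float32)*1000)
E
python3 - <<'E'
from h import *
s=bot.sense();print(s['tcp_pos'],s['tcp_rot'],s['joints'][5])
p=bot.camera_params('wrist'); im=bot.read_camera('wrist'); print(pack(p,im,(.548,-.2445),r=70))
cv2.imwrite('pics/w2.png',im[:,:,::-1])
E
```

```text
[ 0.54519323 -0.2427212   0.1987303 ] [ 1.79639019e+02 -9.25532406e-02 -1.01368314e+02] -6.625651527390211
((np.int64(309), np.int64(215)), array([  51,   31,   42,   69, 2737], dtype=int32), ((546.3016967773438, -248.10989379882812), (61.84137725830078, 35.98391342163086), 78.32273864746094))
```

View pics/w2.png

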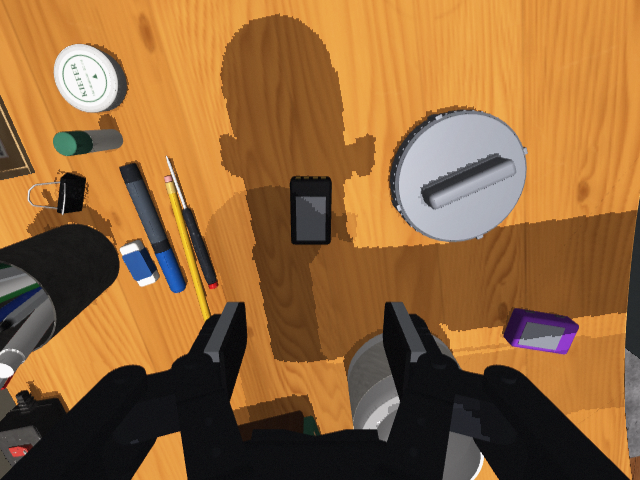

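```bash
python3 -c "
from h import *
plan((.5463,-.2475,.018,-101.7))"
```

```text
turn [ 0.36 -0.09  0.5 ] shift [ 0.0042 -0.0032  0.1808]
```

Emit:
{"method": "jog_arm", "body": {"targets": [[[0.3,0,0.4],[0.004,-0.003,0.05],0.055],[[0.3,0,0.4],[0.004,-0.003,0.1],0.055],[[0.3,0,0.4],[0.004,-0.003,0.145],0.055],[[0.3,0,0.4],[0.004,-0.003,0.17],0.055],[[0.3,0,0.4],[0.004,-0.003,0.18],0.055],[[0.3,0,0.4],[0.004,-0.003,0.18],0.055],[[0.3,0,0.4],[0.004,-0.003,0.18],0.02],[[0.3,0,0.4],[0.004,-0.003,0.18],0.02],[[0.3,0,0.4],[0.004,-0.003,0.18],0.02],[[0.3,0,0.4],[0.004,-0.003,0.18],0.02]], "newtons": 50}}

```text
time_s: 9.45
tcp_pos: [0.5478, -0.2477, 0.0216]
tcp_rot: [-179.8, -0.1, -101.7]
ft_force: [0.9, 1.0, 6.4]
width: 0.408
grasp_force: 52.7
```

Emit:
{"method": "jog_arm", "body": {"targets": [[[0,0,0],[0,0,0],0.02],[[0,0,0],[0,0,-0.04],0.02],[[0,0,0],[0,0,-0.09],0.02],[[0,0,0],[0,0,-0.14],0.02],[[0,0,0],[0,0,-0.17],0.02],[[0,0,0],[0,0,-0.17],0.02]]}}

```text
time_s: 10.05
tcp_pos: [0.5484, -0.2479, 0.196]
tcp_rot: [-179.4, -0.1, -101.7]
ft_force: [0.4, -0.8, -1.0]
width: 0.403
grasp_force: 55.8
```

```bash
python3 - <<'E'
from h import *
s=bot.sense();print(s['tcp_pos'],s['tcp_rot'],s['width'],s['grasp_force'])
plan((.4885,-.0485,.19,-101.7),(.4885,-.0485,.122,-101.7))
# tub mouth from top camera
p=bot.camera_params('top'); im=bot.read_camera('top'); cv2.imwrite('pics/t2.png',cv2.resize(im[170:300,260:450],None,fx=4,fy=4,interpolation=cv2.INTER_CUBIC)[:,:,::-1])
for z in(.111,):
  print(proj(p,(.4885,-.0485,z)))
E
```

```text
[ 0.54841965 -0.24787959  0.19601846] [-1.79426096e+02 -1.28837473e-01 -1.01711617e+02] 0.40319366113891764 55.80373406410217
turn [-0.57 -0.13 -0.01] shift [-0.1831  0.0992  0.0046]
turn [-0.57 -0.13 -0.01] shift [-0.1832  0.0999  0.0726]
[338.27373033 245.1378869 ]
```

View pics/t2.png

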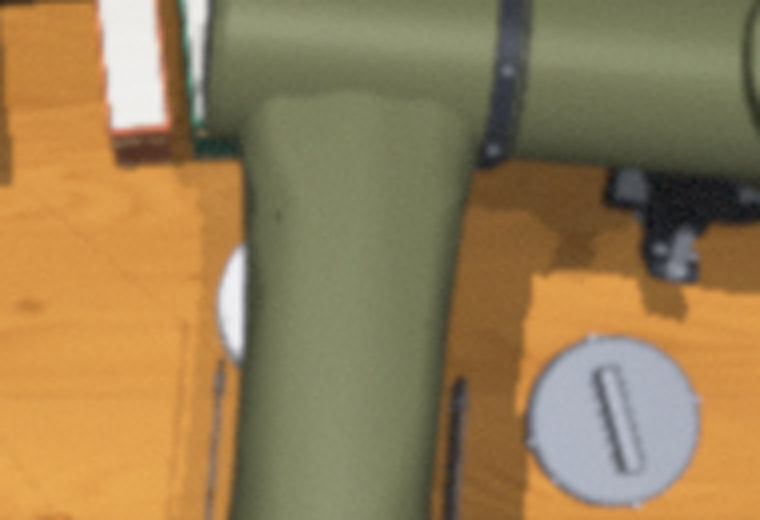

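Emit:
{"method": "jog_arm", "body": {"targets": [[[-0.5,0,0],[-0.045,0.025,0],0.02],[[-0.5,0,0],[-0.09,0.05,0],0.02],[[-0.5,0,0],[-0.135,0.074,0],0.02],[[-0.5,0,0],[-0.165,0.09,0],0.02],[[-0.5,0,0],[-0.183,0.0995,0.005],0.02],[[-0.5,0,0],[-0.183,0.0995,0.005],0.02],[[-0.5,0,0],[-0.183,0.0995,0.01],0.02],[[-0.5,0,0],[-0.183,0.0995,0.04],0.02],[[-0.5,0,0],[-0.183,0.0995,0.04],0.02]]}}

```text
time_s: 11.0
tcp_pos: [0.484, -0.0485, 0.1439]
tcp_rot: [179.0, -0.2, -101.8]
ft_force: [-0.0, -0.5, -1.8]
width: 0.403
grasp_force: 55.6
```

```bash
python3 - <<'E'
from h import *
s=bot.sense();print(s['tcp_pos'],s['tcp_rot'],s['width'],s['grasp_force'])
plan((.4885,-.0485,.122,-101.7))
p=bot.camera_params('wrist'); im=bot.read_camera('wrist'); cv2.imwrite('pics/w3.png',im[:,:,::-1])
import pickle; pickle.dump(p,open('w3.pkl','wb'))
print(proj(p,(.4885,-.0485,.111)),[proj(p,(.4885+.0395*np.cos(t),-.0485+.0395*np.sin(t),.111)).round() for t in np.arange(0,6.28,.785)])
E
```

```text
[ 0.48400991 -0.04850759  0.14385419] [ 179.01401142   -0.19337605 -101.81543083] 0.4032052314488987 55.64672827720642
turn [ 0.99 -0.19 -0.12] shift [-0.001  -0.0048  0.0218]
[304.12408907 295.15355047] [array([228., 310.]), array([264., 351.]), array([320., 360.]), array([368., 332.]), array([382., 280.]), array([349., 232.]), array([286., 221.]), array([235., 255.])]
```

View pics/w3.png

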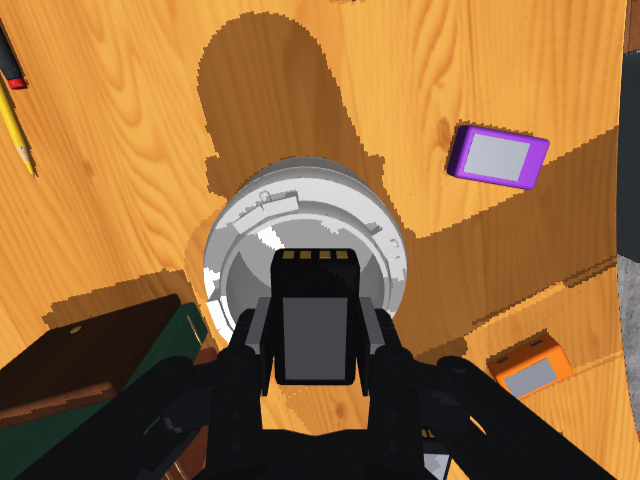

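Emit:
{"method": "jog_arm", "body": {"targets": [[[1,-0.2,0],[-0.001,-0.005,0],0.02],[[1,-0.2,0],[-0.001,-0.005,0.01],0.02],[[1,-0.2,0],[-0.001,-0.005,0.022],0.02],[[1,-0.2,0],[-0.001,-0.005,0.022],0.02],[[1,-0.2,0],[-0.001,-0.005,0.022],0.038],[[1,-0.2,0],[-0.001,-0.005,0.022],0.042],[[1,-0.2,0],[-0.001,-0.005,0.022],0.046],[[1,-0.2,0],[-0.001,-0.005,0.022],0.046],[[1,-0.2,0],[-0.001,-0.005,0.0],0.046],[[1,-0.2,0],[-0.001,-0.005,-0.05],0.046]]}}

```text
time_s: 12.05
tcp_pos: [0.4897, -0.0477, 0.1952]
tcp_rot: [-180.0, -0.0, -101.7]
ft_force: [0.3, 0.6, 0.4]
width: 0.54
grasp_force: 0.0
```

```bash
python3 - <<'E'
from h import *
s=bot.sense();print(s['tcp_pos'],s['tcp_rot'],s['width'],s['grasp_force'])
plan((.421,.200,.19,-106.1))
E
```

```text
[ 0.48970376 -0.04770027  0.19518193] [-1.79994708e+02 -2.50444555e-02 -1.01720327e+02] 0.5403214101904353 0.0
turn [-0.01 -0.02  4.38] shift [-0.2286  0.1176  0.0051]
```

Emit:
{"method": "jog_arm", "body": {"targets": [[[0,0,4.4],[-0.229,0.118,0.005],0.055],[[0,0,4.4],[-0.229,0.118,0.005],0.055],[[0,0,4.4],[-0.229,0.118,0.005],0.055],[[0,0,4.4],[-0.229,0.118,0.005],0.055],[[0,0,4.4],[-0.229,0.118,0.005],0.055],[[0,0,4.4],[-0.229,0.118,0.005],0.055],[[0,0,4.4],[-0.229,0.118,0.005],0.055],[[0,0,4.4],[-0.229,0.118,0.005],0.055]]}}

```text
time_s: 12.85
tcp_pos: [0.423, 0.1999, 0.1933]
tcp_rot: [-179.5, 0.1, -106.1]
ft_force: [0.1, -0.2, 0.2]
width: 0.646
grasp_force: 0.0
```

```bash
python3 - <<'E'
from h import *
s=bot.sense();print(s['tcp_pos'],s['tcp_rot'],s['joints'][5])
p=bot.camera_params('wrist'); im=bot.read_camera('wrist'); cv2.imwrite('pics/w4.png',im[:,:,::-1])
r=pack(p,im,(.421,.200),r=75);print(r); c=r[2][0]
plan((c[0]/1000,c[1]/1000,.018,-106.1))
E
```

```text
[0.42300819 0.19991917 0.1932877 ] [-1.79533089e+02  1.39889656e-01 -1.06128892e+02] -66.55719455568236
((np.int64(318), np.int64(217)), array([  56,   36,   42,   69, 2777], dtype=int32), ((419.0037841796875, 196.9418182373047), (61.07634353637695, 35.70192337036133), 73.88324737548828))
turn [-0.47  0.14 -0.09] shift [0.0041 0.0047 0.1753]
```

Emit:
{"method": "jog_arm", "body": {"targets": [[[-0.5,0,0],[0.0035,0.0045,0.05],0.055],[[-0.5,0,0],[0.0035,0.0045,0.1],0.055],[[-0.5,0,0],[0.0035,0.0045,0.145],0.055],[[-0.5,0,0],[0.0035,0.0045,0.165],0.055],[[-0.5,0,0],[0.0035,0.0045,0.173],0.055],[[-0.5,0,0],[0.0035,0.0045,0.173],0.055],[[-0.5,0,0],[0.0035,0.0045,0.173],0.02],[[-0.5,0,0],[0.0035,0.0045,0.173],0.02],[[-0.5,0,0],[0.0035,0.0045,0.173],0.02],[[-0.5,0,0],[0.0035,0.0045,0.173],0.02]], "newtons": 60}}

```text
time_s: 13.9
tcp_pos: [0.4201, 0.1991, 0.0224]
tcp_rot: [-179.9, 0.3, -106.1]
ft_force: [0.2, -0.6, 6.2]
width: 0.4
grasp_force: 62.1
```

Emit:
{"method": "jog_arm", "body": {"targets": [[[0,0,0],[0,0,0],0.02],[[0,0,0],[0,0,-0.04],0.02],[[0,0,0],[0,0,-0.09],0.02],[[0,0,0],[0,0,-0.14],0.02],[[0,0,0],[0,0,-0.18],0.02],[[0,0,0],[0,0,-0.18],0.02]]}}

```text
time_s: 14.5
tcp_pos: [0.421, 0.1991, 0.2076]
tcp_rot: [-179.6, 0.7, -106.1]
ft_force: [0.9, 0.3, -0.4]
width: 0.4
grasp_force: 61.3
```

```bash
python3 - <<'E'
from h import *
s=bot.sense();print(s['tcp_pos'],s['tcp_rot'],s['width'],s['grasp_force'])
plan((.489,-.0485,.19,-106.1),(.489,-.0485,.122,-106.1))
E
```

```text
[0.42102833 0.19913528 0.20759699] [-179.64719934    0.69811335 -106.11461457] 0.399781903190355 61.33267164230347
turn [-0.35  0.7  -0.02] shift [ 0.2192 -0.1339  0.0158]
turn [-0.35  0.7  -0.02] shift [ 0.2201 -0.1335  0.0837]
```

Emit:
{"method": "jog_arm", "body": {"targets": [[[-0.3,0.7,0],[0.04,-0.025,0],0.02],[[-0.3,0.7,0],[0.08,-0.05,0],0.02],[[-0.3,0.7,0],[0.12,-0.075,0],0.02],[[-0.3,0.7,0],[0.16,-0.1,0],0.02],[[-0.3,0.7,0],[0.195,-0.121,0],0.02],[[-0.3,0.7,0],[0.218,-0.1335,0.01],0.02],[[-0.3,0.7,0],[0.218,-0.1335,0.016],0.02],[[-0.3,0.7,0],[0.218,-0.1335,0.03],0.02],[[-0.3,0.7,0],[0.218,-0.1335,0.05],0.02],[[-0.3,0.7,0],[0.218,-0.1335,0.05],0.02]]}}

```text
time_s: 15.5
tcp_pos: [0.4849, -0.0476, 0.1458]
tcp_rot: [179.4, -0.6, -106.1]
ft_force: [0.8, 0.5, -1.2]
width: 0.404
grasp_force: 61.2
```

```bash
python3 - <<'E'
from h import *
s=bot.sense();print(s['tcp_pos'],s['tcp_rot'],s['width'],s['grasp_force'])
plan((.489,-.047,.122,-106.1))
E
```

```text
[ 0.48492665 -0.04755077  0.14584563] [ 179.35842329   -0.62664518 -106.05385028] 0.40403967304412247 61.20613217353821
turn [ 0.64 -0.63  0.04] shift [-0.0019 -0.004   0.0238]
```

Emit:
{"method": "jog_arm", "body": {"targets": [[[0.6,-0.6,0],[-0.002,-0.004,0],0.02],[[0.6,-0.6,0],[-0.002,-0.004,0.01],0.02],[[0.6,-0.6,0],[-0.002,-0.004,0.023],0.02],[[0.6,-0.6,0],[-0.002,-0.004,0.023],0.02],[[0.6,-0.6,0],[-0.002,-0.004,0.023],0.038],[[0.6,-0.6,0],[-0.002,-0.004,0.023],0.042],[[0.6,-0.6,0],[-0.002,-0.004,0.023],0.046],[[0.6,-0.6,0],[-0.002,-0.004,0.023],0.046],[[0.6,-0.6,0],[-0.002,-0.004,0.0],0.046],[[0.6,-0.6,0],[-0.002,-0.004,-0.05],0.046]]}}

```text
time_s: 16.5
tcp_pos: [0.4895, -0.0473, 0.1961]
tcp_rot: [179.8, -0.1, -106.1]
ft_force: [1.9, -0.0, 0.1]
width: 0.539
grasp_force: 0.0
```

```bash
python3 - <<'E'
from h import *
s=bot.sense();print(s['tcp_pos'],s['tcp_rot'],s['width'],s['grasp_force'])
p=bot.camera_params('top');im=bot.read_camera('top');print(pack(p,im,(.443,.318),r=20))
plan((.443,.317,.19,19.2))
E
```

```text
[ 0.48946536 -0.04729103  0.19606289] [ 1.79816753e+02 -1.23181179e-01 -1.06125359e+02] 0.5389365602977685 0.0
((np.int64(197), np.int64(266)), array([ 11,   0,  29,  40, 935], dtype=int32), ((444.39349365234375, 303.9731140136719), (103.08271789550781, 73.33453369140625), 0.6902073621749878))
turn [  -0.55   -0.81 -125.32] shift [-0.3368  0.1501  0.0174]
```

Emit:
{"method": "jog_arm", "body": {"targets": [[[0,0,54.7],[-0.337,0.15,0.005],0.055],[[0,0,54.7],[-0.337,0.15,0.005],0.055],[[0,0,54.7],[-0.337,0.15,0.005],0.055],[[0,0,54.7],[-0.337,0.15,0.005],0.055],[[0,0,54.7],[-0.337,0.15,0.005],0.055],[[0,0,54.7],[-0.337,0.15,0.005],0.055],[[0,0,54.7],[-0.337,0.15,0.005],0.055],[[0,0,54.7],[-0.337,0.15,0.005],0.055],[[0,0,54.7],[-0.337,0.15,0.005],0.055],[[0,0,54.7],[-0.337,0.15,0.005],0.055]]}}

```text
time_s: 17.55
tcp_pos: [0.4405, 0.3194, 0.1936]
tcp_rot: [-179.9, 0.2, -160.7]
ft_force: [0.1, -0.2, -0.1]
width: 0.642
grasp_force: 0.0
```

```bash
python3 - <<'E'
from h import *
s=bot.sense();print(s['tcp_pos'],s['tcp_rot'],s['joints'][5])
p=bot.camera_params('wrist'); im=bot.read_camera('wrist'); cv2.imwrite('pics/w5.png',im[:,:,::-1])
r=pack(p,im,(.443,.317),r=75);print(r); c=r[2][0]
plan((c[0]/1000,c[1]/1000,.018,-160.8))
E
```

```text
[0.44052077 0.31939104 0.19357843] [-179.86468995    0.20139947 -160.67889209] -127.95415869393086
((np.int64(311), np.int64(219)), array([  54,   36,   42,   69, 2737], dtype=int32), ((439.5396728515625, 315.4259338378906), (61.61770248413086, 35.412933349609375), 20.178983688354492))
turn [-0.13  0.22  0.05] shift [ 0.0029 -0.0019  0.1759]
```

View pics/w5.png

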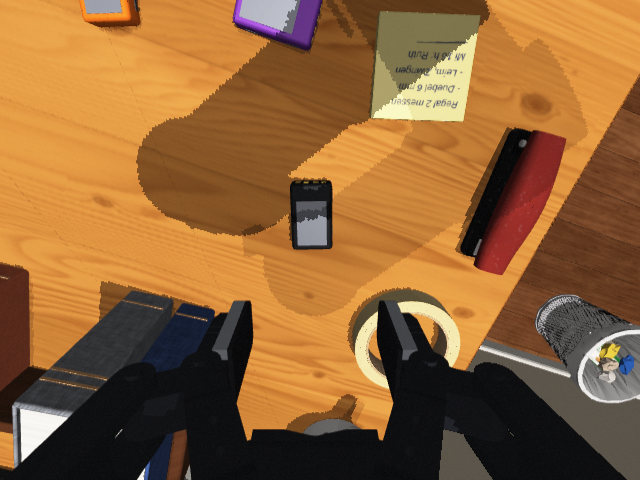

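Emit:
{"method": "jog_arm", "body": {"targets": [[[0,0.2,0],[0.003,-0.002,0.05],0.055],[[0,0.2,0],[0.003,-0.002,0.1],0.055],[[0,0.2,0],[0.003,-0.002,0.145],0.055],[[0,0.2,0],[0.003,-0.002,0.165],0.055],[[0,0.2,0],[0.003,-0.002,0.174],0.055],[[0,0.2,0],[0.003,-0.002,0.174],0.055],[[0,0.2,0],[0.003,-0.002,0.174],0.02],[[0,0.2,0],[0.003,-0.002,0.174],0.02],[[0,0.2,0],[0.003,-0.002,0.174],0.02],[[0,0.2,0],[0.003,-0.002,0.174],0.02]], "newtons": 60}}

```text
time_s: 18.6
tcp_pos: [0.4407, 0.3161, 0.0226]
tcp_rot: [-180.0, 0.2, -160.8]
ft_force: [-0.3, -1.2, 6.9]
width: 0.4
grasp_force: 61.7
```

Emit:
{"method": "jog_arm", "body": {"targets": [[[0,0,0],[0,0,0],0.02],[[0,0,0],[0,0,-0.04],0.02],[[0,0,0],[0,0,-0.09],0.02],[[0,0,0],[0,0,-0.14],0.02],[[0,0,0],[0,0,-0.18],0.02],[[0,0,0],[0,0,-0.18],0.02]]}}

```text
time_s: 19.2
tcp_pos: [0.4414, 0.317, 0.2083]
tcp_rot: [179.8, 0.7, -160.8]
ft_force: [-0.1, -0.8, -1.7]
width: 0.402
grasp_force: 60.9
```

```bash
python3 - <<'E'
from h import *
s=bot.sense();print(s['tcp_pos'],s['tcp_rot'],s['width'],s['grasp_force'])
plan((.489,-.048,.19,-160.8))
E
```

```text
[0.44141492 0.31700624 0.20825836] [ 179.79348774    0.68949787 -160.81578224] 0.40216561244654125 60.921281576156616
turn [ 0.21  0.69 -0.01] shift [ 0.0752 -0.3604  0.0161]
```

Emit:
{"method": "jog_arm", "body": {"targets": [[[0.2,0.7,0],[0.009,-0.045,0],0.02],[[0.2,0.7,0],[0.019,-0.09,0],0.02],[[0.2,0.7,0],[0.028,-0.135,0],0.02],[[0.2,0.7,0],[0.038,-0.18,0],0.02],[[0.2,0.7,0],[0.047,-0.225,0],0.02],[[0.2,0.7,0],[0.056,-0.27,0],0.02],[[0.2,0.7,0],[0.066,-0.315,0],0.02],[[0.2,0.7,0],[0.074,-0.35,0.005],0.02],[[0.2,0.7,0],[0.075,-0.36,0.015],0.02],[[0.2,0.7,0],[0.075,-0.36,0.04],0.02]]}}

```text
time_s: 20.2
tcp_pos: [0.4879, -0.0507, 0.162]
tcp_rot: [-179.6, -0.4, -161.0]
ft_force: [0.9, 0.7, -1.2]
width: 0.399
grasp_force: 60.9
```

```bash
python3 - <<'E'
from h import *
s=bot.sense();print(s['tcp_pos'],s['tcp_rot'],s['width'],s['grasp_force'])
plan((.4895,-.048,.13,-160.8))
E
```

```text
[ 0.48788666 -0.05069355  0.16201893] [-179.64659356   -0.43042599 -160.97985754] 0.3993513990248223 60.901758670806885
turn [-0.35 -0.43 -0.18] shift [-0.0026  0.0022  0.032 ]
```

Emit:
{"method": "jog_arm", "body": {"targets": [[[-0.3,-0.4,0],[-0.0026,0.002,0],0.02],[[-0.3,-0.4,0],[-0.0026,0.002,0.02],0.02],[[-0.3,-0.4,0],[-0.0026,0.002,0.038],0.02],[[-0.3,-0.4,0],[-0.0026,0.002,0.038],0.02],[[-0.3,-0.4,0],[-0.0026,0.002,0.038],0.038],[[-0.3,-0.4,0],[-0.0026,0.002,0.038],0.042],[[-0.3,-0.4,0],[-0.0026,0.002,0.038],0.046],[[-0.3,-0.4,0],[-0.0026,0.002,0.038],0.046],[[-0.3,-0.4,0],[-0.0026,0.002,0.01],0.046],[[-0.3,-0.4,0],[-0.0026,0.002,-0.04],0.046]]}}

```text
time_s: 21.2
tcp_pos: [0.4872, -0.0462, 0.1981]
tcp_rot: [179.9, -0.7, -160.8]
ft_force: [2.0, 0.1, 1.5]
width: 0.538
grasp_force: 0.0
```

```bash
python3 - <<'E'
from h import *
s=bot.sense();print(s['tcp_pos'],s['tcp_rot'],s['joints'])
plan((.418,-.25,.2,-100),(.418,-.25,.2,14))
E
```

```text
[ 0.48724333 -0.04620336  0.19811326] [ 179.91554982   -0.65753645 -160.82717045] [ 1.81999009e+01 -1.43387661e+01 -1.53987287e+01 -7.32750824e-02
 -8.95989133e+01 -8.90266217e+01]
turn [  0.43  -0.55 -60.83] shift [ 0.1323 -0.1698 -0.0006]
turn [ 1.0100e+00  8.0000e-02 -1.7482e+02] shift [ 0.1323 -0.1698 -0.0006]
```

```bash
python3 - <<'E'
from h import *
import pickle
p=bot.camera_params('wrist'); pickle.dump(p,open('w6.pkl','wb')); im=bot.read_camera('wrist')
for t in np.radians(12+90*np.arange(4)):
    u,v=proj(p,(.4887+.05*np.cos(t),-.0485+.05*np.sin(t),.094)).round().astype(int); cv2.circle(im,(u,v),3,(255,0,0),1)
for a in np.arange(0,360,6):
    u,v=proj(p,(.4887+.0395*np.cos(np.radians(a)),-.0485+.0395*np.sin(np.radians(a)),.111)).round().astype(int); cv2.circle(im,(u,v),0,(0,255,0),-1)
cv2.imwrite('pics/w6.png',cv2.resize(im[100:400,130:500],None,fx=2,fy=2)[:,:,::-1])
E
```

```text
(no output)
```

View pics/w6.png

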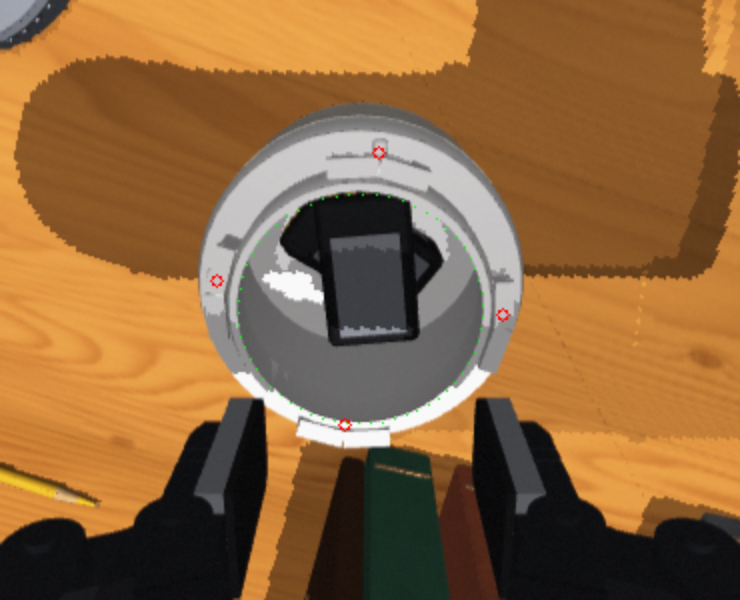

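Emit:
{"method": "jog_arm", "body": {"targets": [[[0.4,-0.5,5.2],[0.132,-0.17,0],0.05],[[0.4,-0.5,5.2],[0.132,-0.17,0],0.05],[[0.4,-0.5,5.2],[0.132,-0.17,0],0.05],[[0.4,-0.5,5.2],[0.132,-0.17,0],0.05],[[0.4,-0.5,5.2],[0.132,-0.17,0],0.05],[[0.4,-0.5,5.2],[0.132,-0.17,0],0.05],[[0.4,-0.5,5.2],[0.132,-0.17,0],0.05]]}}

```text
time_s: 21.95
tcp_pos: [0.4202, -0.2502, 0.2014]
tcp_rot: [-179.6, 0.3, -166.1]
ft_force: [0.7, 0.0, 0.2]
width: 0.586
grasp_force: 0.0
```

```bash
python3 - <<'E'
from h import *
s=bot.sense();print(s['tcp_pos'],s['tcp_rot'])
p=bot.camera_params('wrist'); im=bot.read_camera('wrist')
u,v=proj(p,(.418,-.25,.024)).round().astype(int)
a=im.astype(int); m=((np.abs(a[...,0]-a[...,2])<40)).astype('uint8'); m[:max(v-130,0)]=0; m[v+90:]=0; m[:,:u-130]=0;m[:,u+130:]=0
n,l,st,ce=cv2.connectedComponentsWithStats(m);k=l[v+25,u] or 1+st[1:,4].argmax();print((u,v),st[k],ce[k])
for c in [(.418,-.25)]:
    q=np.array([proj(p,(c[0]+.056*np.cos(t),c[1]+.056*np.sin(t),.024)) for t in np.linspace(0,6.28,90)]);print(c,q.min(0),q.max(0))
    for w in q: cv2.circle(im,tuple(w.round().astype(int)),0,(255,0,0),-1)
for d in(-.035,0,.035):
    t=np.radians(14); cv2.circle(im,tuple(proj(p,(.418+d*np.cos(t),-.25+d*np.sin(t),.048)).round().astype(int)),2,(0,255,0),1)
cv2.imwrite('pics/w7.png',cv2.resize(im[80:340,150:480],None,fx=2.4,fy=2.3)[:,:,::-1])
E
```

```text
[ 0.42020103 -0.25019152  0.20140901] [-179.5836486     0.28233339 -166.08091929]
(np.int64(316), np.int64(215)) [  251   142   132   130 12464] [316.36994544 207.05231065]
(0.418, -0.25) [252.69985749 148.99855714] [380.3736003  272.86559944]
```

View pics/w7.png

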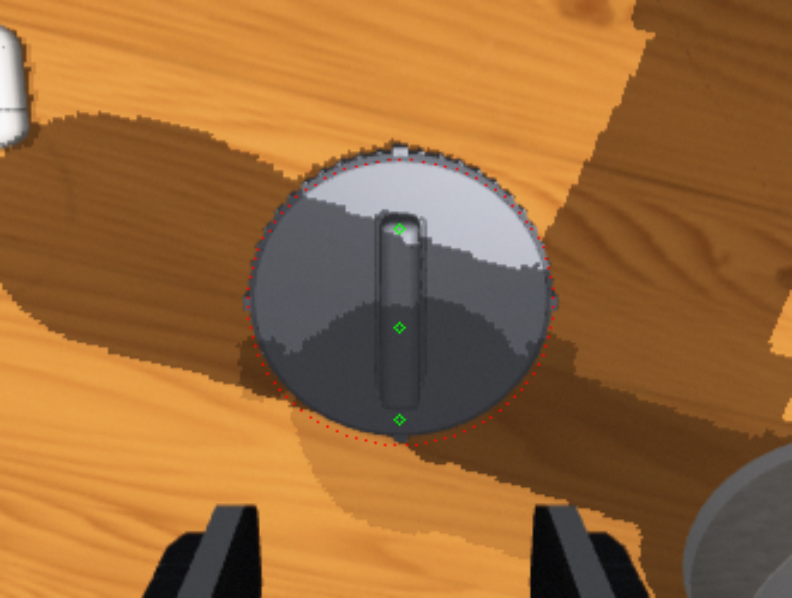

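```bash
python3 -c "
from h import *
plan((.4157,-.2503,.044,-166.1))"
```

```text
turn [-0.41  0.28  0.09] shift [0.0055 0.0017 0.1573]
```

Emit:
{"method": "jog_arm", "body": {"targets": [[[-0.4,0.3,0],[0.0053,0.001,0.05],0.045],[[-0.4,0.3,0],[0.0053,0.001,0.1],0.04],[[-0.4,0.3,0],[0.0053,0.001,0.14],0.035],[[-0.4,0.3,0],[0.0053,0.001,0.154],0.035],[[-0.4,0.3,0],[0.0053,0.001,0.154],0.035],[[-0.4,0.3,0],[0.0053,0.001,0.154],0.0],[[-0.4,0.3,0],[0.0053,0.001,0.154],0.0],[[-0.4,0.3,0],[0.0053,0.001,0.154],0.0],[[-0.4,0.3,0],[0.0053,0.001,0.154],0.0],[[-0.4,0.3,0],[0.0053,0.001,0.154],0.0]], "newtons": 90}}

```text
time_s: 23.0
tcp_pos: [0.4176, -0.2517, 0.0504]
tcp_rot: [-179.8, 0.2, -166.0]
ft_force: [-1.0, 2.4, 6.0]
width: 0.13
grasp_force: 89.7
```

Emit:
{"method": "jog_arm", "body": {"targets": [[[0,0,0],[0,0,0],0],[[0,0,0],[0,0,-0.04],0],[[0,0,0],[0,0,-0.09],0],[[0,0,0],[0,0,-0.14],0],[[0,0,0],[0,0,-0.18],0],[[0,0,0],[0,0,-0.18],0]]}}

```text
time_s: 23.6
tcp_pos: [0.4178, -0.2525, 0.2355]
tcp_rot: [-179.6, 0.6, -166.0]
ft_force: [-0.4, -0.5, -0.5]
width: 0.131
grasp_force: 88.8
```

```bash
python3 - <<'E'
from h import *
s=bot.sense();print(s['tcp_pos'],s['tcp_rot'],s['width'],s['grasp_force'])
plan((.4872,-.0483,.21,-123))
E
```

```text
[ 0.41778934 -0.25250225  0.23545775] [-179.58198252    0.56115355 -166.03989815] 0.1310903949345826 88.80143880844116
turn [ -0.61   0.38 -43.04] shift [-0.1164  0.1816  0.0253]
```

Emit:
{"method": "jog_arm", "body": {"targets": [[[0,0,-6],[-0.025,0.038,0],0],[[0,0,-12],[-0.05,0.076,0],0],[[0,0,-18],[-0.075,0.114,0],0],[[0,0,-24],[-0.1,0.152,0],0],[[0,0,-31],[-0.115,0.178,0],0],[[0,0,-38],[-0.118,0.1835,0.01],0],[[-0.6,0.4,-43],[-0.118,0.1835,0.025],0],[[-0.6,0.4,-43],[-0.118,0.1835,0.045],0],[[-0.6,0.4,-43],[-0.118,0.1835,0.055],0],[[-0.6,0.4,-43],[-0.118,0.1835,0.055],0]]}}

```text
time_s: 24.6
tcp_pos: [0.4853, -0.0448, 0.1707]
tcp_rot: [179.2, -0.3, -123.0]
ft_force: [1.0, -0.5, -0.4]
width: 0.135
grasp_force: 88.7
```

```bash
python3 - <<'E'
from h import *
s=bot.sense();print(s['tcp_pos'],s['tcp_rot'],s['ft_force'],s['width'],s['grasp_force'])
plan((.4883,-.0466,.165,-123))
snap('side','s7.png',(270,160,410,280),5)
E
```

```text
[ 0.48525562 -0.04477768  0.17072555] [ 179.18013106   -0.27088724 -123.04626279] [ 1.01608298 -0.51978709 -0.41773669] 0.1351772521088416 88.70095610618591
turn [ 0.82 -0.27 -0.05] shift [-0.0002 -0.0036  0.0057]
```

View pics/s7.png

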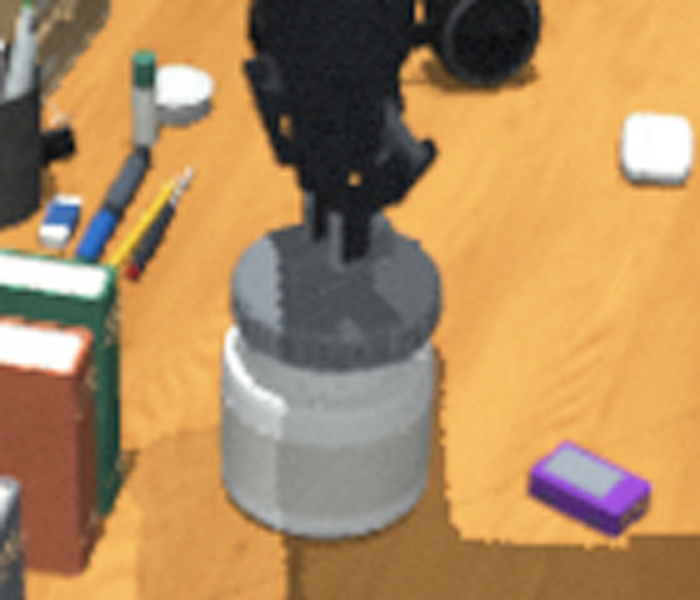

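Emit:
{"method": "jog_arm", "body": {"targets": [[[0.8,-0.3,0],[0,-0.0038,0],0],[[0.8,-0.3,0],[0,-0.0038,0],0],[[0.8,-0.3,0],[0,-0.0038,0],0],[[0.8,-0.3,0],[0,-0.0038,0.006],0],[[0.8,-0.3,0],[0,-0.0038,0.012],0],[[0.8,-0.3,0],[0,-0.0038,0.016],0],[[0.8,-0.3,0],[0,-0.0038,0.018],0],[[0.8,-0.3,0],[0,-0.0038,0.018],0]]}}

```text
time_s: 25.45
tcp_pos: [0.489, -0.0468, 0.1541]
tcp_rot: [-179.9, 0.1, -123.0]
ft_force: [-1.1, 0.5, 0.3]
width: 0.131
grasp_force: 89.0
```

```bash
python3 - <<'E'
from h import *
s=bot.sense();print(s['tcp_pos'],s['tcp_rot'],s['ft_force'],s['wrist_torque'])
E
```

```text
[ 0.48900511 -0.04681195  0.1540992 ] [-1.79893810e+02  9.51964976e-02 -1.23021277e+02] [-1.13131802  0.4568691   0.27678745] [-0.0310859   0.10059767  0.00537312]
```

Emit:
{"method": "jog_arm", "body": {"targets": [[[0,0,0],[0,0,0.003],0],[[0,0,0],[0,0,0.006],0],[[0,0,0],[0,0,0.009],0],[[0,0,0],[0,0,0.012],0],[[0,0,0],[0,0,0.014],0],[[0,0,0],[0,0,0.014],0],[[0,0,0],[0,0,0.014],0]]}}

```text
time_s: 26.15
tcp_pos: [0.491, -0.0472, 0.1444]
tcp_rot: [-179.5, 0.3, -123.0]
ft_force: [-1.5, 0.6, 15.6]
width: 0.135
grasp_force: 91.0
```

Emit:
{"method": "jog_arm", "body": {"targets": [[[0,0,0],[0,0,0.002],0],[[0,0,7],[0,0,0.002],0],[[0,0,14],[0,0,0.002],0],[[0,0,21],[0,0,0.002],0],[[0,0,28],[0,0,0.002],0],[[0,0,35],[0,0,0.002],0],[[0,0,41],[0,0,0.002],0],[[0,0,45],[0,0,0.002],0],[[0,0,46],[0,0,0.002],0],[[0,0,46],[0,0,0.002],0]]}}

```text
time_s: 27.15
tcp_pos: [0.4916, -0.0477, 0.144]
tcp_rot: [-179.8, 0.6, -169.0]
ft_force: [-2.2, -0.4, 21.0]
width: 0.13
grasp_force: 91.7
```

```bash
python3 - <<'E'
from h import *
s=bot.sense();print(s['tcp_pos'],s['tcp_rot'],s['ft_force'],s['wrist_torque'])
E
```

```text
[ 0.49157093 -0.04767367  0.14404306] [-179.79115284    0.64983056 -169.00729712] [-2.21690394 -0.41348544 21.02894734] [-0.31551347  1.024753    0.14347414]
```

Emit:
{"method": "jog_arm", "body": {"targets": [[[0,0,1],[0,0,0],0],[[0,0,2],[0,0,0],0],[[0,0,3],[0,0,0],0],[[0,0,3],[0,0,0],0]]}}

```text
time_s: 27.55
tcp_pos: [0.491, -0.0478, 0.144]
tcp_rot: [-179.8, 0.6, -172.0]
ft_force: [-5.9, -0.2, 23.2]
width: 0.13
grasp_force: 92.0
```

```bash
python3 - <<'E'
from h import *
s=bot.sense();print(s['tcp_pos'],s['tcp_rot'],s['ft_force'],s['wrist_torque'])
E
```

```text
[ 0.49098761 -0.0478201   0.1440325 ] [-179.81127466    0.57030673 -171.9687565 ] [-5.91826135 -0.18453119 23.17887813] [-0.3623581   2.07210059  0.52959485]
```

Emit:
{"method": "jog_arm", "body": {"targets": [[[0,0,-2.5],[0,0,0],0],[[0,0,-2.5],[0,0,-0.004],0],[[0,0,-2.5],[0,0,-0.008],0],[[0,0,-2.5],[0,0,-0.013],0],[[0,0,-2.5],[0,0,-0.016],0],[[0,0,-2.5],[0,0,-0.016],0]]}}

```text
time_s: 28.15
tcp_pos: [0.488, -0.0465, 0.1522]
tcp_rot: [179.9, -0.0, -169.5]
ft_force: [-0.0, 0.1, -6.5]
width: 0.131
grasp_force: 88.5
```

```bash
python3 - <<'E'
from h import *
s=bot.sense();print(s['tcp_pos'],s['tcp_rot'],s['ft_force'],s['wrist_torque'])
E
```

```text
[ 0.48804638 -0.04648853  0.15216622] [ 1.79920888e+02 -4.41563216e-02 -1.69531723e+02] [-0.03413793  0.05741992 -6.54575741] [ 0.06043419 -0.04123421 -0.00330931]
```

```bash
python3 - <<'E'
from h import *
p=bot.camera_params('top')
B={'a':(.146,.116,.034,[(84,74),(125,71),(138,210),(97,214)]),'b':(.150,.116,.042,[(136,70),(186,67),(197,205),(147,210)]),'c':(.140,.116,.038,[(310,55),(353,52),(368,186),(325,190)]),'d':(.150,.116,.032,[(374,45),(410,43),(424,180),(388,183)])}
for n,(z,L,w,q) in B.items():
    P=np.array([ray(p,(u/3+180-.33,v/3+140-.33),z)[:2] for u,v in q]); c=P.mean(0); d=(P[0]+P[1]-P[2]-P[3])/2
    print(n,P.mean(0).round(4),'len',np.linalg.norm(d).round(4),'wid',np.linalg.norm((P[0]+P[3]-P[1]-P[2])/2).round(4),'yaw',np.degrees(np.arctan2(d[1],d[0])).round(2))
im=cv2.imread('pics/top0.png')
yaw=np.radians(5.5);o=np.array([.632,.128])
Rm=np.array([[np.cos(yaw),-np.sin(yaw)],[np.sin(yaw),np.cos(yaw)]])
s=6; x0,y0=200,145; c=cv2.resize(im[y0:y0+80,x0:x0+133],None,fx=s,fy=s,interpolation=cv2.INTER_CUBIC)
def dot(x,y,z,col):
    u,v=proj(p,(*(o+Rm@[x,y]),z)); cv2.circle(c,(int((u-x0+.5)*s),int((v-y0+.5)*s)),3,col,1)
for y in np.linspace(-.135,.135,10): dot(.058,y,.07,(0,255,0)); dot(-.058,y,0,(255,0,255))
for sg in(1,-1):
    for x in(-.058,.058): dot(x,sg*.135,.110,(255,255,0))
cv2.imwrite('pics/rk.png',c)
E
```

```text
a [0.6277 0.2459] len 0.1145 wid 0.0331 yaw 5.92
b [0.6302 0.2007] len 0.1136 wid 0.0402 yaw 4.96
c [0.6458 0.0625] len 0.1113 wid 0.0349 yaw 6.2
d [0.6501 0.0139] len 0.1129 wid 0.029 yaw 5.46
```

View pics/rk.png

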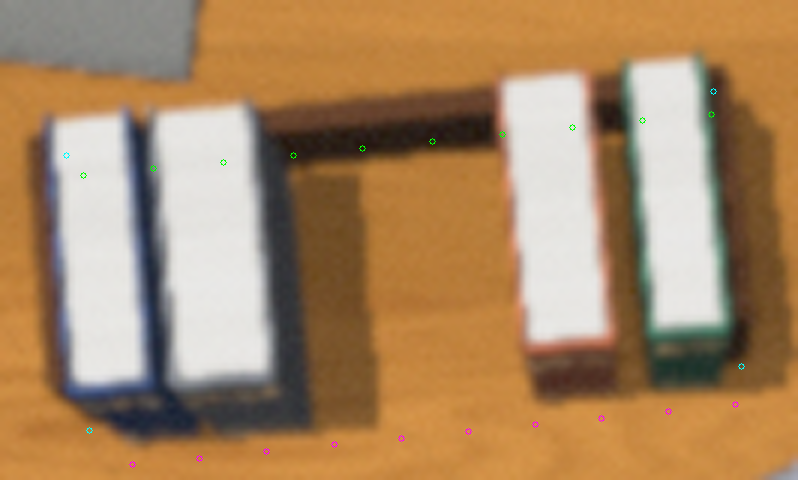

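Emit:
{"method": "jog_arm", "body": {"targets": [[[0,0,0],[0,0,-0.003],0],[[0,0,0],[0,0,-0.005],0],[[0,0,0],[0,0,-0.006],0],[[0,0,0],[0,0,-0.006],0],[[0,0,0],[0,0,-0.006],0]], "newtons": 115}}

```text
time_s: 28.65
tcp_pos: [0.4889, -0.0467, 0.1599]
tcp_rot: [180.0, 0.1, -169.5]
ft_force: [-0.7, 0.7, -6.3]
width: 0.117
grasp_force: 117.3
```

```bash
python3 - <<'E'
from h import *
s=bot.sense();print(s['tcp_pos'],s['tcp_rot'],s['ft_force'],s['wrist_torque'],s['grasp_force'])
plan((.505,.115,.158,-169.5))
E
```

```text
[ 0.48886411 -0.04666835  0.15989037] [ 1.79972490e+02  1.27356263e-01 -1.69523580e+02] [-0.66654657  0.67140223 -6.27865731] [-0.01100973 -0.0130851   0.07271136] 117.31374263763428
turn [ 0.03  0.13 -0.02] shift [-0.0453  0.156   0.0021]
```

Emit:
{"method": "jog_arm", "body": {"targets": [[[0,0,0],[-0.003,0.01,0],0],[[0,0,0],[-0.009,0.03,0],0],[[0,0,0],[-0.016,0.055,0],0],[[0,0,0],[-0.023,0.08,0],0],[[0,0,0],[-0.03,0.105,0],0],[[0,0,0],[-0.038,0.13,0],0],[[0,0,0],[-0.043,0.148,0],0],[[0,0,0],[-0.045,0.156,0.002],0],[[0,0,0],[-0.045,0.156,0.004],0],[[0,0,0],[-0.045,0.156,0.005],0]]}}

```text
time_s: 29.65
tcp_pos: [0.5045, 0.1145, 0.1546]
tcp_rot: [-180.0, 0.1, -169.5]
ft_force: [-0.4, 0.2, -7.1]
width: 0.119
grasp_force: 117.4
```

```bash
python3 - <<'E'
from h import *
s=bot.sense();print(s['tcp_pos'],s['tcp_rot'],s['ft_force'],s['width'],s['grasp_force'])
y=np.radians(5.5)
o=np.array([.6385,.130])
for rx in(-.136,-.1,-.05,-.02,0,.004):
    q=o+[np.cos(y)*rx-np.sin(y)*-.003,np.sin(y)*rx+np.cos(y)*-.003]+np.array([.0014,.001]); print(rx,q.round(4)); plan((*q,.1535,-169.5))
p=bot.camera_params('wrist'); im=bot.read_camera('wrist'); cv2.imwrite('pics/w8.png',im[:,:,::-1])
t=bot.read_camera('top'); s=6;x0,y0=200,145
cv2.imwrite('pics/t8.png',cv2.resize(t[140:280,200:360],None,fx=4.2,fy=4.2,interpolation=cv2.INTER_CUBIC)[:,:,::-1])
E
```

```text
[0.50451517 0.11453044 0.1546243 ] [-1.79991178e+02  7.85845778e-02 -1.69517434e+02] [-0.40830048  0.20787142 -7.11991814] 0.11854544169893239 117.38911628723145
-0.136 [0.5048 0.115 ]
turn [-0.01  0.08 -0.02] shift [-0.0004  0.0004  0.0011]
-0.1 [0.5406 0.1184]
turn [-0.01  0.08 -0.02] shift [-0.0362 -0.0027  0.0012]
-0.05 [0.5904 0.1232]
turn [-0.01  0.08 -0.02] shift [-0.086  -0.0071  0.0012]
-0.02 [0.6203 0.1261]
turn [-0.01  0.08 -0.02] shift [-0.1159 -0.0097  0.0013]
0 [0.6402 0.128 ]
turn [-0.01  0.08 -0.02] shift [-0.1359 -0.0114  0.0013]
0.004 [0.6442 0.1284]
turn [-0.01  0.08 -0.02] shift [-0.1398 -0.0118  0.0013]
```

Emit:
{"method": "jog_arm", "body": {"targets": [[[0,0,0],[-0.01,-0.001,0],0],[[0,0,0],[-0.02,-0.002,0],0],[[0,0,0],[-0.03,-0.003,0],0],[[0,0,0],[-0.038,-0.003,0],0],[[0,0,0],[-0.046,-0.004,0],0],[[0,0,0],[-0.054,-0.0045,0],0],[[0,0,0],[-0.062,-0.005,0],0],[[0,0,0],[-0.07,-0.006,0],0],[[0,0,0],[-0.078,-0.0065,0],0],[[0,0,0],[-0.086,-0.007,0],0]]}}

```text
time_s: 30.75
tcp_pos: [0.5914, 0.1237, 0.1554]
tcp_rot: [180.0, 0.1, -169.5]
ft_force: [-0.6, -0.2, -6.4]
width: 0.121
grasp_force: 117.4
```

```bash
python3 - <<'E'
from h import *
s=bot.sense();print(s['tcp_pos'],s['tcp_rot'],s['ft_force'],s['wrist_torque'],s['width'],s['grasp_force'])
E
```

```text
[0.59136037 0.12370481 0.15536091] [ 1.79981223e+02  1.41483246e-01 -1.69522199e+02] [-0.57829185 -0.18047851 -6.42327943] [-0.02458621  0.13451657  0.0168026 ] 0.12061287892418729 117.39132642745972
```

Emit:
{"method": "jog_arm", "body": {"targets": [[[0,0,0],[-0.006,-0.0005,0],0],[[0,0,0],[-0.012,-0.001,0],0],[[0,0,0],[-0.018,-0.0015,0],0],[[0,0,0],[-0.024,-0.002,0],0],[[0,0,0],[-0.03,-0.0026,0],0],[[0,0,0],[-0.035,-0.003,0],0],[[0,0,0],[-0.04,-0.0034,0],0],[[0,0,0],[-0.044,-0.0038,0],0],[[0,0,0],[-0.046,-0.004,0],0],[[0,0,0],[-0.046,-0.004,0],0]]}}

```text
time_s: 31.75
tcp_pos: [0.6369, 0.1278, 0.1554]
tcp_rot: [180.0, 0.1, -169.5]
ft_force: [1.0, 0.4, -6.9]
width: 0.12
grasp_force: 117.4
```

```bash
python3 - <<'E'
from h import *
s=bot.sense();print(s['tcp_pos'],s['tcp_rot'],s['ft_force'],s['wrist_torque'],s['width'],s['grasp_force'])
E
```

```text
[0.63693556 0.12784925 0.15541875] [ 1.79998963e+02  1.45153400e-01 -1.69538629e+02] [ 1.00144141  0.43946341 -6.87671459] [-0.08641281 -0.09438397 -0.00697758] 0.11985683793256648 117.3611319065094
```

Emit:
{"method": "jog_arm", "body": {"targets": [[[0,0,0],[-0.002,0,0],0],[[0,0,0],[-0.003,0,0],0],[[0,0,0],[-0.004,-0.0003,0],0],[[0,0,0],[-0.004,-0.0003,0],0]]}}

```text
time_s: 32.15
tcp_pos: [0.6407, 0.1285, 0.1555]
tcp_rot: [180.0, 0.1, -169.5]
ft_force: [-0.2, -0.7, -7.0]
width: 0.123
grasp_force: 117.4
```

Emit:
{"method": "jog_arm", "body": {"targets": [[[0,0,0],[-0.001,0,0],0],[[0,0,0],[-0.002,0,0],0],[[0,0,0],[-0.002,0,0],0]]}}

```text
time_s: 32.45
tcp_pos: [0.6427, 0.1288, 0.1555]
tcp_rot: [180.0, 0.1, -169.5]
ft_force: [-0.4, -0.6, -7.3]
width: 0.119
grasp_force: 117.4
```

Emit:
{"method": "jog_arm", "body": {"targets": [[[0,0,0],[-0.001,0,0],0],[[0,0,0],[-0.002,0,0],0],[[0,0,0],[-0.002,0,0],0]]}}

```text
time_s: 32.75
tcp_pos: [0.6442, 0.1291, 0.1553]
tcp_rot: [180.0, 0.1, -169.5]
ft_force: [-1.7, -1.0, -5.8]
width: 0.127
grasp_force: 117.5
```

Emit:
{"method": "jog_arm", "body": {"targets": [[[0,0,0],[-0.001,0,0],0],[[0,0,0],[-0.002,0,0],0],[[0,0,0],[-0.002,0,0],0]]}}

```text
time_s: 33.05
tcp_pos: [0.6459, 0.1294, 0.1552]
tcp_rot: [180.0, 0.0, -169.5]
ft_force: [-5.2, -1.4, -5.4]
width: 0.116
grasp_force: 117.6
```

Emit:
{"method": "jog_arm", "body": {"targets": [[[0,0,0],[-0.001,0,0],0],[[0,0,0],[-0.002,0,0],0],[[0,0,0],[-0.002,0,0],0]]}}

```text
time_s: 33.35
tcp_pos: [0.647, 0.1296, 0.1549]
tcp_rot: [-180.0, -0.1, -169.5]
ft_force: [-8.4, -0.9, -5.0]
width: 0.119
grasp_force: 117.7
```

Emit:
{"method": "jog_arm", "body": {"targets": [[[0,0,0],[0,0,0.001],0],[[0,0,0],[0,0,0.002],0],[[0,0,0],[0,0,0.003],0],[[0,0,0],[0,0,0.004],0],[[0,0,0],[0,0,0.004],0]]}}

```text
time_s: 33.85
tcp_pos: [0.647, 0.1295, 0.1529]
tcp_rot: [-180.0, -0.0, -169.5]
ft_force: [-11.3, -1.6, 2.4]
width: 0.123
grasp_force: 118.6
```

Emit:
{"method": "jog_arm", "body": {"targets": [[[0,0,0],[0,0,0.001],0],[[0,0,0],[0,0,0.002],0],[[0,0,0],[0,0,0.002],0]]}}

```text
time_s: 34.15
tcp_pos: [0.6472, 0.1294, 0.1524]
tcp_rot: [-180.0, 0.0, -169.5]
ft_force: [-13.6, -3.0, 6.1]
width: 0.122
grasp_force: 119.3
```

```bash
python3 - <<'E'
from h import *
s=bot.sense();print(s['tcp_pos'],s['tcp_rot'],s['ft_force'],s['wrist_torque'])
E
```

```text
[0.6471851  0.12935452 0.15237826] [-1.79955590e+02  3.81958703e-02 -1.69494164e+02] [-13.59091132  -2.99333354   6.05964145] [-0.67452212  5.47782842 -0.04625745]
```

Emit:
{"method": "jog_arm", "body": {"targets": [[[0,0,0],[0.001,0,-0.001],0],[[0,0,0],[0.002,0,-0.002],0],[[0,0,0],[0.003,0,-0.002],0],[[0,0,0],[0.003,0,-0.002],0]]}}

```text
time_s: 34.55
tcp_pos: [0.6455, 0.1292, 0.1523]
tcp_rot: [180.0, 0.2, -169.5]
ft_force: [-5.0, -2.2, -1.0]
width: 0.124
grasp_force: 118.1
```

```bash
python3 - <<'E'
from h import *
s=bot.sense();print(s['tcp_pos'],s['tcp_rot'],s['ft_force'],s['wrist_torque'])
E
```

```text
[0.64553598 0.12921783 0.1522906 ] [ 1.79998547e+02  1.65792555e-01 -1.69520820e+02] [-5.03291419 -2.24008568 -1.03135983] [-0.60490387  2.07694925  0.01533081]
```

Good. I'll open the fingers and rise, then check.

Emit:
{"method": "jog_arm", "body": {"targets": [[[0,0,0],[0,0,0],0.02],[[0,0,0],[0,0,0],0.03],[[0,0,0],[0,0,0],0.035],[[0,0,0],[0,0,0],0.035],[[0,0,0],[0,0,-0.02],0.035],[[0,0,0],[0,0,-0.05],0.035],[[0,0,0],[0,0,-0.09],0.035],[[0,0,0],[0.04,0,-0.12],0.035],[[0,0,0],[0.09,0,-0.12],0.035],[[0,0,0],[0.14,0,-0.12],0.035]]}}

```text
time_s: 35.55
tcp_pos: [0.5069, 0.1037, 0.2721]
tcp_rot: [179.9, 0.3, -169.6]
ft_force: [-1.0, 0.9, 0.8]
width: 0.405
grasp_force: 0.0
```

Emit:
{"method": "jog_arm", "body": {"targets": [[[0,0,0],[0.05,-0.04,0],0.035],[[0,0,0],[0.06,-0.09,0],0.035],[[0,0,0],[0.06,-0.14,0],0.035],[[0,0,0],[0.06,-0.19,0],0.035],[[0,0,0],[0.06,-0.24,0],0.035],[[0,0,0],[0.06,-0.28,0],0.035],[[0,0,0],[0.06,-0.28,0],0.035]]}}

```text
time_s: 36.25
tcp_pos: [0.4993, -0.1872, 0.2704]
tcp_rot: [-180.0, 0.1, -169.9]
ft_force: [-1.0, 0.3, -0.6]
width: 0.412
grasp_force: 0.0
```

```bash
python3 - <<'E'
from h import *
s=bot.sense();print(s['tcp_pos'],s['joints'])
a=bot.read_camera('side'); t=bot.read_camera('top')
A=cv2.resize(a[180:330,190:360],(510,450),interpolation=cv2.INTER_CUBIC); B=cv2.resize(t[150:240,195:330],(675,450),interpolation=cv2.INTER_CUBIC)
f=np.hstack([A,B]); cv2.imwrite('pics/f.png',cv2.resize(f,(800,304),interpolation=cv2.INTER_AREA)[:,:,::-1])
cv2.imwrite('pics/ft.png',t[:,:,::-1]); cv2.imwrite('pics/fs.png',a[:,:,::-1])
E
```

```text
[ 0.49933719 -0.18718129  0.27036293] [ 1.08462789e+00 -7.70266011e+00 -2.19612166e+00  1.72619976e-02
 -9.54283325e+01 -8.09651333e+01]
```

View pics/f.png

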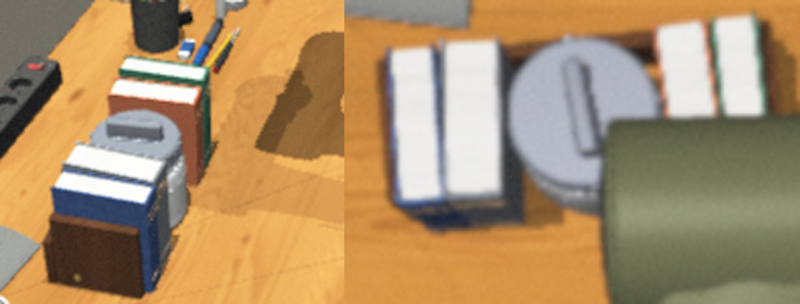

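```bash
python3 - <<'E'
from h import *
p=bot.camera_params('top'); k=3.376
f=lambda u,v,z: ray(p,(195+(u-344.3)/k-.35,150+v/k-.35),z)[:2]
print('bar',f(582,108,.149)); 
for n,q in {'a':(.146,[(389,50),(434,48),(440,200),(400,204)]),'b':(.150,[(445,42),(500,40),(501,195),(446,200)])}.items():
    P=np.array([f(*uv,q[0]) for uv in q[1]]); c=P.mean(0); d=np.array([np.cos(.096),np.sin(.096)]); print(n,c,'rel bar along rack x', (f(582,108,.149)-c)@d)
t=bot.camera_params('top'); im=cv2.imread('pics/ft.png')[:,:,::-1]
for nm,(u,v) in {'p1':(.443,.318),'p2':(.42,.199)}.items(): print(nm, im[tuple(proj(p,(u,v,0)).round().astype(int)[::-1])])
E
```

```text
bar [0.63977001 0.12881093]
a [0.62834197 0.24793559] rel bar along rack x -4.2985394016475455e-05
b [0.63193993 0.20645354] rel bar along rack x 0.0003517791527675932
p1 [217 151  71]
p2 [222 156  75]
```

```bash
python3 -c "
from rig import bot
print(bot.finish_job())"
```

```text
the job is handed in; nothing more can be done
None
```

The job is handed in: all three dark packs on the desk are in the tub, and the cap is locked back on (it held when I carried the tub by it). The tub is home against the back board and flush with the spines, with every book upright and no bystander touched, though the result of the judging was not shown.

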